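# Serve a bread roll with tongs from the click turntable

### The job

The dish in the open bay of the bread turntable is empty, so first push or pull the red-topped post to turn the table one click anticlockwise (seen from above), which brings the golden roll out from under the clear cover to the open front. Then take the kitchen tongs from their rest, close them on the golden roll and lift it until the whole roll is above the level of the clear cover; finish while holding it up still in the tongs. Touch the roll only with the tongs, and leave the dark bun in its dish and the carton, jar and can where they stand.

Things in the scene. Friction and masses are not known exactly. Their poses are not given: they have to be found in the camera images.
- stand: Fixed foot plate (white, 340 x 350 mm) of the bread turntable; origin on the table under the turning axis, x axis pointing away from the open front (yaw varies). Carries a wooden wheel 270 mm across, top 50 mm above the table, with 4 white dishes (72 mm across, rim 10 mm and inner floor 4 mm above the wheel) centred 85 mm from the axis, 90 degrees apart.
- cover_edge (a point): Middle of the front edge of the fixed clear cover, at (-37, 0, 121) mm from stand. The cover is a level plate, 114 to 121 mm above the table, reaching from this edge to x = 173 mm and y = +-168 mm in stand's frame, on thin posts at x = -25 and 165, y = +-158 mm. In front of the edge (-x) all is open from above.
- turntable (a joint): Wheel angle about the upright axis of stand, rad, growing anticlockwise seen from above. 0 at the start, in a detent; next detent (one click) at 1.571 (seats within 0.03); end stops 0.3 beyond both. A sprung ball at the rim resists with up to 0.2 N m on leaving or entering a detent; in between only friction (0.03 N m) and drag. Turn it by pushing or gripping the post with 1 to 3 N.
- post_grip (a point): Centre of the red grip (upright cylinder, 18 mm diameter, 40 mm high) on top of the wheel's post (12 mm shank), 110 mm above the table, grip top at 130 mm. It is 118 mm from the turning axis: at (-83, +83) mm in the frame of stand at the start, at (-83, -83) mm after one click.
- roll_center (a point): Centre of the golden bread roll with a pale cross on top: round, rigid, 52 mm diameter (sides upright from 9 to 31 mm above its underside), 46 mm high, about 60 g. Starts in the dish at (0, +85) mm in the frame of stand, under the clear cover, centre 77 mm above the table.
- roll_dish (a point): Inner floor centre of the roll's dish, turns with the wheel, 54 mm above the table; after one click it lies at serving_bay.
- serving_bay (a point): Fixed point in the open front bay, (-85, 0, 54) mm in the frame of stand: where a dish floor lies at the front.
- bun_center (a point): Centre of the dark brown bun (same shape and size as the roll), a bystander in the dish that starts at the far side; it rides round with the wheel under the cover.
- bun_dish (a point): Inner floor centre of the bun's dish, turns with the wheel.
- rest: Fixed grey tongs rest, origin on the table roughly under tongs_grip, x along the tongs. Base plate 215 x 110 mm, 6 mm high, with two cross bars, tops 30 mm above the table, at x = -100 to -70 mm and 52 to 72 mm; between them is room for fingers down to the plate.
- tongs_grip (a point): Grip place of the tongs, midway between two blue pads (each 50 mm long in x). Two upright strips, 22 mm high; x to the tips, y closing direction. Hinge 100 mm behind, strips end 105 mm ahead. Outside width here 55 mm open, 2 mm less per 0.01 rad of joint. On the rest 41 mm above the table. 135 g, balanced here. Sprung open: 5 N here starts closing, 7.5 N at 0.12 rad; 20 N presses each tip on the roll with 7 N.
- tongs_tips (a point): Midway between the two tip plates, 90 mm ahead (x) of tongs_grip, at mid height. Tip plates are flat, 28 mm long (x), 22 mm high; gap between them about 98 mm, outside width about 108 mm when open; they are parallel and 52 mm apart at tongs_left = 0.12.
- tongs_left (a joint): Closing angle of the left tongs arm, rad: 0 fully open (at rest), 0.16 fully closed; the right arm is coupled and mirrors it. About 0.12 when shut on the roll.
- carton: Brown carton, 100 x 130 x 85 mm, 0.8 kg, origin under its centre; bystander. Carton and tongs rest stand on opposite sides, which is which varies.
- jar: Amber jar with yellow cap, 68 mm diameter, 110 mm high, origin under its centre; bystander.
- can: Can with green label, 72 mm diameter, 100 mm high, origin under its centre; bystander.
Mind the look-alikes: they are no part of the job. Leave any orange look-alike of the part that bears tongs_grip alone.

How it is judged (in metres and radians):
On the way, in this order (a step that is already met when the one before it is completed fails the run):
1. the turntable is turned one click and the roll stands in its dish in the open bay (value of joint turntable between 1.45 and 1.69 rad and horizontal distance between roll_center and serving_bay below 0.022 m and height (world z) of roll_center below 0.085 m), for 0.2 s.
2. the tongs are held by the gripper, lifted off their rest (contact force between the fingers and tongs above 1 N and contact force between rest and tongs below 0.05 N and height (world z) of tongs_grip above 0.05 m), for 0.2 s.
3. the tongs are closed on the roll (contact force between tongs and roll above 1.5 N and value of joint tongs_left above 0.09 rad and contact force between the fingers and tongs above 1 N), for 0.2 s.
At the end, for the whole second after the job is handed in: Turntable in its next detent (1.45 to 1.69 rad); gripper holds the tongs; tongs alone hold the golden roll (centre within 30 mm of the tips' mid point), its centre over 144 mm above the table, below 30 mm/s; dark bun still in its dish (value of joint turntable between 1.45 and 1.69 rad and height (world z) of roll_center above 0.144 m and distance between roll_center and tongs_tips below 0.03 m and contact force between tongs and roll above 1.5 N and contact force between the fingers and tongs above 1 N and contact force between stand and roll below 0.05 N and contact force between stand and tongs below 0.05 N and linear speed of roll below 0.03 m/s and distance between bun_center and bun_dish below 0.04 m); the arm keeps its last pose, push and grip.
It fails at once if the carton was shoved or tipped (distance of carton from where it was at the start of the episode above 0.03 m or angle between carton's own z axis and vertical above 0.3 rad).
It fails at once if the jar was shoved or tipped (distance of jar from where it was at the start of the episode above 0.03 m or angle between jar's own z axis and vertical above 0.3 rad).
It fails at once if the can was shoved or tipped (distance of can from where it was at the start of the episode above 0.03 m or angle between can's own z axis and vertical above 0.3 rad).
It fails at once if the robot touched the roll itself (contact force between any of the fingers, the arm and roll above 0.3 N).
It fails at once if the dark bun left its dish (distance between bun_center and bun_dish above 0.04 m).
It also fails if it takes over 58 s, if anything falls off the work surface, if the arm or the gripper's body presses on something with over 40 N, if the wrist force passes 120 N, or if a joint passes its speed limit or range.

### The arm

A 6-joint arm with a two-finger parallel gripper is mounted at the origin on the work surface. World frame = base frame: x ahead of the robot, y to its left, z up, the work surface at z = 0. Lengths are in mm, angles in rad, forces in N, time in s.
With the tool pointing down it reaches from about 350 to 975 mm from the base axis. Payload 17.4 kg.
Tool frame: the origin (TCP) lies midway between the tips of the shut fingers; the grasp point (between the pads) lies 19 mm behind it; z points along the fingers, y is the direction in which the jaws open and shut (so a half turn about z gives the same grasp; the last joint's range is limited). The gripper opens to 85 mm and grips with 20 to 120 N. Pads are 22 mm wide; open, the fingers measure 114 mm over their backs; the gripper's body (76 mm by 85 mm) begins 54 mm behind the grasp point. The pads swing forward as they close: fully open they stand 13 mm farther back than shut.
Start: joints at [-0.038, 0.116, 1.442, -0, 1.584, -0.038], TCP at [675.006, -0.009, 231.303] pointing down, gripper open.
Joint ranges: [-2.83, 2.83], [-0.83, 2.19], [0.07, 2.5], [-1.14, 4.28], [0.01, 3], [-2.97, 2.97]. Speed limits (rad/s): [1.89, 1.89, 2.22, 3.14, 3.14, 3.14].

### API

Orientations are given as a 3x3 rotation matrix whose columns are the frame's x, y, z axes.
In Python, from workcell import telemetry, optics, robot gives the robot as it stands. The module is installed in compiled form; this text tells all that it offers.
- The arm moves only by the tool jog_arm, never from a script. Its argument "targets" is a list of rows, each a list of 3 entries, a list of its own where there are three numbers: the shift along the tool's x, y, z in mm, then the turn, a rotation vector about the tool's x, y, z in rad, then the opening, from -1 (shut) to 1 (fully open). In form: [[[dx, dy, dz], [ax, ay, az], hand], ...]. A call has 1 to 20 rows; each row shifts and turns the commanded pose from where the row before left it, along the tool's axes as they then stand; what a row does not reach is not made up. A row lasts 1/10 s, in which the tool goes at most 50 mm and 8.59 degrees, less where a joint would pass 70% of its speed; a pose out of reach is approached as far as the arm can. A call with a gripper value outside its range is refused whole. The fingers move at their own pace and stop on an object; "grip_force" is the grip in N (left out, the last holds). Time passes only in rows, so rows that do not move let the fingers close. It gives the time, the measured TCP pose, the force and the opening at its end, in the units of the state.
- telemetry.state(): the state, without advancing time (a new reading comes with each control period).
- optics.grab_frame(name): name is "scene" or "side" or "wrist"; returns a dict with "pixels" (420x560x3 uint8, blue, green, red), "fx", "fy", "cx", "cy" (pixels), "camera_from_world" (4x4, takes a point from world to camera coordinates); the wrist camera has in their place "mount" (4x4, takes a point from camera to tool coordinates, whose origin is the TCP and whose axes are the flange's). Camera axes: x right, y down, z forward; pixel columns grow to the right and rows downward; lengths in mm; the calibration is good to about 2 mm. A picture is of the moment at which its call begins: read the wrist's pose just before it. There is no depth.
- robot.job_done(): hands the job in, once; it reports no verdict.
The state is a dict: "time": time; "joint_positions": joint angles; "qd": joint speeds; "joint_torque": joint torques, N m; "tcp_pos": TCP position; "orientation": TCP orientation; "force": force on the tool from outside, world axes, zero at the start; "torque": the same for the moment, N m; "gripper_width": opening from 0.0 (shut) to 1.0 (fully open).
Only numpy, scipy, OpenCV 4.12 (cv2) and the standard library are available. Lean on these libraries where they do the work, as an engineer would, in place of code of your own. Each camera call takes 0.05 s, during which the arm holds its last target.

## Working session

There is one attempt and no reset: what is moved stays moved. The work goes in short steps, Python scripts to look and compute and a tool call to move; the robot and the scene stay as the last step left them, time stands still between calls to the robot, and variables do not carry over. Pictures are saved under pics/ and viewed, and the job is handed in when it is done.

Besides the shell and the picture viewer there is one more tool, called after "Emit:" as a command line: name --argument value ..., lists and objects as JSON in quotes. jog_arm: Moves the arm, as the interface text tells. Its arguments: {"type":"object","properties":{"targets":{"type":"array","items":{"type":"array"}},"grip_force":{"type":"number"}},"required":["targets"]}

```bash
mkdir -p pics; python3 - <<'E'
from workcell import telemetry, optics, robot
import cv2, numpy as np, pickle
s=telemetry.state();print(s)
for n in ["scene","side","wrist"]:
    f=optics.grab_frame(n);cv2.imwrite(f"pics/{n}0.png",f["pixels"]);pickle.dump(f,open(f"{n}0.pkl","wb"))
    print(n,{k:v for k,v in f.items() if k!="pixels"})
E
```

```text
{'time': 0.0, 'joint_positions': array([-3.77686986e-02,  1.16505382e-01,  1.44231495e+00, -9.86362970e-06,
        1.58400154e+00, -3.78119288e-02]), 'qd': array([0.00126857, 0.00066172, 0.00034876, 0.00024946, 0.00059159,
       0.00013729]), 'joint_torque': array([-3.01628024e-03, -7.32023120e+01, -6.32483125e+01, -3.67824050e-04,
        6.55109907e-03, -4.52531231e-05]), 'tcp_pos': array([6.74792561e+02, 1.71769530e-02, 2.30518248e+02]), 'orientation': array([[-4.30835951e-05,  9.99999244e-01, -1.22871302e-03],
       [ 9.99999998e-01,  4.31285483e-05,  3.65591621e-05],
       [ 3.66121271e-05, -1.22871145e-03, -9.99999244e-01]]), 'force': array([ 0.40679047,  0.16180191, -0.40271164]), 'torque': array([-0.00551933, -0.03975397, -0.01109905]), 'gripper_width': 1.000158370957727}
scene {'fx': 392.32891212083445, 'fy': 392.32891212083445, 'cx': 279.38378155281737, 'cy': 211.0346135950263, 'camera_from_world': array([[-2.41977373e-01,  9.70237537e-01, -9.27758470e-03,
         8.65285577e+01],
       [ 5.31122452e-01,  1.24447892e-01, -8.38105997e-01,
        -1.60607700e+02],
    
[... 401 characters left out ...]
1e-01,  6.46824993e-01, -7.22588715e-01,
         1.55134044e+02],
       [ 2.38694659e-01, -6.82130958e-01, -6.91174519e-01,
         8.35832114e+02],
       [ 0.00000000e+00,  0.00000000e+00,  0.00000000e+00,
         1.00000000e+00]])}
wrist {'fx': 342.42732536009174, 'fy': 342.42732536009174, 'cx': 276.20568088147814, 'cy': 210.79378050841245, 'mount': array([[-4.63143692e-04, -9.51925181e-01, -3.06330270e-01,
         7.93365057e+01],
       [ 9.99999889e-01, -4.67137589e-04, -6.02735288e-05,
         2.00683561e-01],
       [-8.57224940e-05, -3.06330264e-01,  9.51925292e-01,
        -1.42204148e+02],
       [ 0.00000000e+00,  0.00000000e+00,  0.00000000e+00,
         1.00000000e+00]])}
```

View pics/scene0.png

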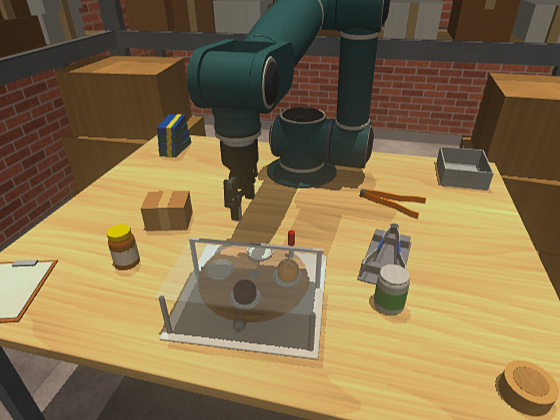

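View pics/side0.png

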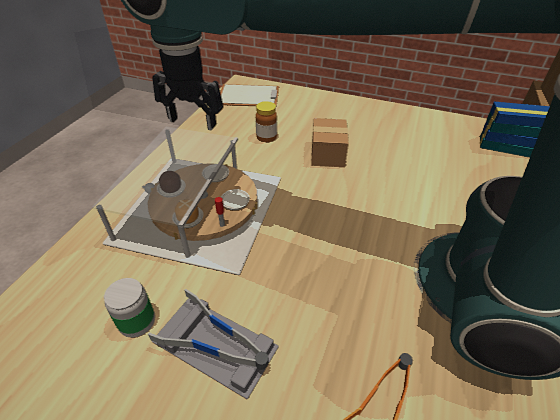

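View pics/wrist0.png

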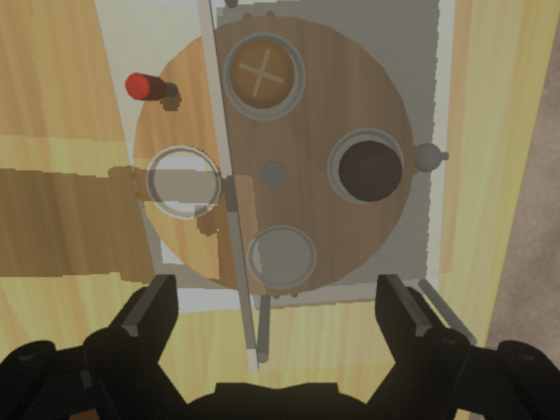

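```bash
cat > h.py <<'E'
import numpy as np,cv2,pickle
from workcell import telemetry, optics, robot
def cam(f,s=None):
    K=np.array([[f["fx"],0,f["cx"]],[0,f["fy"],f["cy"]],[0,0,1]])
    if "mount" in f:
        T=np.eye(4);T[:3,:3]=s["orientation"];T[:3,3]=s["tcp_pos"]
        W=T@f["mount"]
    else: W=np.linalg.inv(f["camera_from_world"])
    return K,W
def ray(f,px,z,s=None):
    K,W=cam(f,s);px=np.atleast_2d(px).astype(float)
    d=(W[:3,:3]@np.linalg.inv(K)@np.c_[px,np.ones(len(px))].T).T
    o=W[:3,3];t=(z-o[2])/d[:,2];return o+d*t[:,None]
def proj(f,P,s=None):
    K,W=cam(f,s);C=np.linalg.inv(W);P=np.atleast_2d(P)
    p=(C[:3,:3]@P.T).T+C[:3,3];q=(K@p.T).T;return q[:,:2]/q[:,2:]
def tri(obs): # list of (f,px,s)
    A=np.zeros((3,3));b=np.zeros(3)
    for f,px,s in obs:
        K,W=cam(f,s);d=W[:3,:3]@np.linalg.inv(K)@np.array([px[0],px[1],1.]);d/=np.linalg.norm(d)
        M=np.eye(3)-np.outer(d,d);A+=M;b+=M@W[:3,3]
    return np.linalg.solve(A,b)
def grab(n,name):
    s=telemetry.state();f=optics.grab_frame(n);cv2.imwrite(f"pics/{name}.png",f["pixels"]);pickle.dump((f,s),open(name+".pkl","wb"));return f,s
def blobs(f,lo,hi,amin=20):
    h=cv2.cvtColor(f["pixels"],cv2.COLOR_BGR2HSV);m=cv2.inRange(h,np.array(lo),np.array(hi))
    n,l,st,c=cv2.connectedComponentsWithStats(m)
    return [(st[i].tolist(),c[i].round(1).tolist()) for i in range(1,n) if st[i][4]>amin]
E
python3 - <<'E'
from h import *
s=telemetry.state()
F={n:pickle.load(open(n+"0.pkl","rb")) for n in ["scene","side","wrist"]}
w=F["wrist"]
for n,f in F.items():
    print(n,"red",blobs(f,(0,170,80),(6,255,255),8)+blobs(f,(174,170,80),(180,255,255),8))
    print(n,"blue",blobs(f,(105,120,60),(125,255,255),15))
    print(n,"green",blobs(f,(45,90,40),(80,255,255),30))
print("dishes",ray(w,[(184,182),(264,76),(281,257),(367,168)],60,s).round(1))
print("post",ray(w,[(138,86)],130,s).round(1))
print("coveredge",ray(w,[(205,0),(252,360)],121,s).round(1))
for n,k in [("side",4),("scene",4)]:
    im=F[n]["pixels"]
    c=im[270:400,80:290] if n=="side" else im[210:320,340:440]
    cv2.imwrite(f"pics/{n}_z.png",cv2.resize(c,None,fx=3.8 if n=="side" else 5,fy=3.8 if n=="side" else 5))
E
```

```text
scene red [([288, 231, 7, 14, 53], [291.2, 237.0])]
scene blue [([157, 114, 19, 15, 109], [166.0, 121.1]), ([171, 115, 14, 14, 51], [177.4, 121.6]), ([377, 238, 7, 11, 19], [380.1, 243.1]), ([398, 242, 2, 10, 20], [398.5, 246.5])]
scene green [([392, 292, 15, 18, 96], [399.4, 300.2])]
side red [([215, 197, 8, 18, 92], [218.6, 204.5])]
side blue [([494, 102, 56, 9, 282], [521.4, 106.0]), ([496, 111, 50, 16, 485], [520.3, 118.8]), ([494, 134, 44, 13, 284], [517.7, 140.3]), ([209, 315, 24, 21, 177], [220.7, 324.4]), ([192, 339, 27, 18, 193], [205.0, 347.4])]
side green [([110, 302, 44, 32, 602], [135.5, 320.9])]
wrist red [([126, 74, 23, 25, 436], [137.2, 86.1])]
wrist blue []
wrist green []
dishes [[588.7   6.9  60. ]
 [664.5  99.3  60. ]
 [679.7 -70.1  60. ]
 [758.7  20.1  60. ]]
post [[582.8  88.7 130. ]]
coveredge [[ 629.1  141.2  121. ]
 [ 653.1 -142.6  121. ]]
```

View pics/side_z.png

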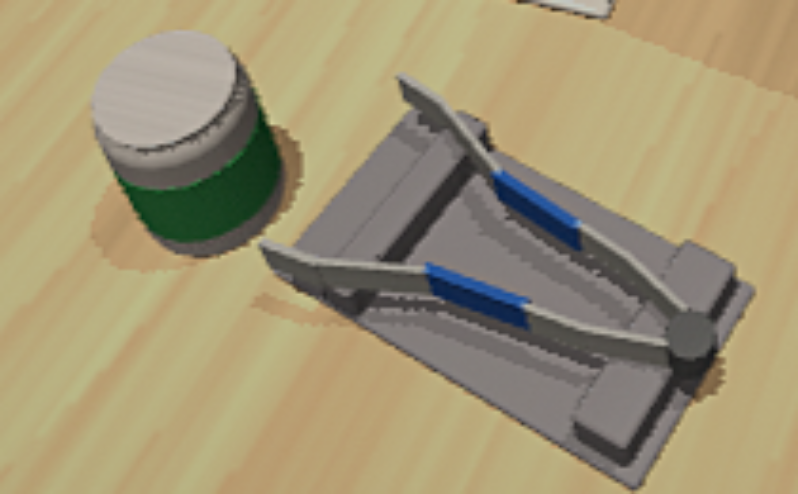

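View pics/scene_z.png

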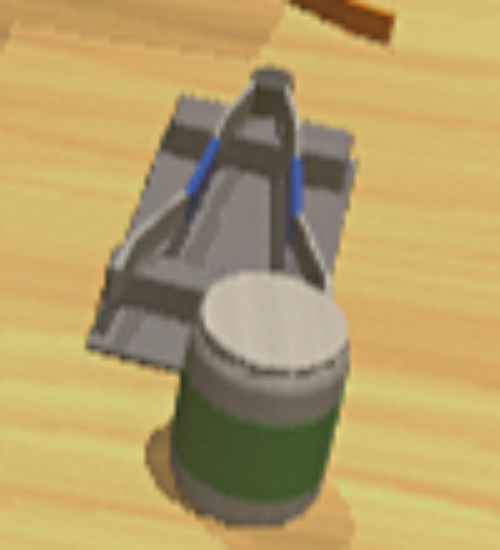

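Emit:
jog_arm --targets '[[[22.5,-23,0],[0,0,0],1],[[22.5,-23,0],[0,0,0],1],[[22.5,-23,0],[0,0,0],1],[[22,-23,0],[0,0,0],1],[[0,0,0],[0,0,0.1488],1],[[0,0,0],[0,0,0.1488],1],[[0,0,0],[0,0,0.1488],1],[[0,0,0],[0,0,0.1488],1],[[0,0,0],[0,0,0.1488],1],[[0,0,0],[0,0,0.1488],1],[[0,0,0],[0,0,0.1488],1],[[0,0,0],[0,0,0.1488],1],[[0,0,0],[0,0,0.1488],1],[[0,0,0],[0,0,0.1488],1],[[0,0,20],[0,0,0],1],[[0,0,0],[0,0,0],1]]' --grip_force 20

```text
time: 1.75
tcp_pos: [582.2, 89.4, 208.9]
orientation: [[0.997, 0.083, -0.003], [0.083, -0.997, -0.0], [-0.003, 0.0, -1.0]]
force: [-0.5, -0.4, -0.5]
gripper_width: 1.0
```

```bash
python3 - <<'E'
from h import *
f,s=grab("wrist","w1");print(s["tcp_pos"],s["orientation"].round(3),s["joint_positions"].round(2),s["force"])
print(blobs(f,(0,170,80),(6,255,255),8))
f,s2=grab("scene","s1")
E
```

```text
[582.18685964  89.39713573 208.86029984] [[ 0.997  0.083 -0.003]
 [ 0.083 -0.997 -0.   ]
 [-0.003  0.    -1.   ]] [ 0.11 -0.06  1.66  0.    1.55  1.6 ] [-0.49469655 -0.40814403 -0.47040797]
[]
```

View pics/w1.png

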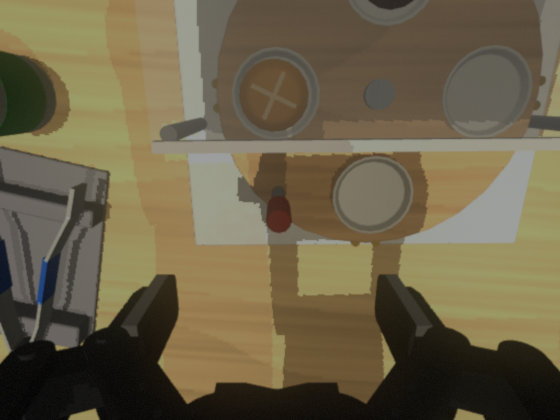

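Emit:
jog_arm --targets '[[[0,0,26.5],[0,0,0],1],[[0,0,26.5],[0,0,0],1],[[0,0,26.5],[0,0,0],1],[[0,0,26.5],[0,0,0],1],[[0,0,0],[0,0,0],0],[[0,0,0],[0,0,0],-0.5],[[0,0,0],[0,0,0],-1],[[0,0,0],[0,0,0],-1],[[0,0,0],[0,0,0],-1],[[0,0,0],[0,0,0],-1],[[0,0,0],[0,0,0],-1]]' --grip_force 20

```text
time: 2.95
tcp_pos: [583.8, 89.1, 106.8]
orientation: [[0.997, 0.082, 0.002], [0.082, -0.997, -0.0], [0.002, 0.001, -1.0]]
force: [1.8, -3.7, 6.0]
gripper_width: 0.201
```

```bash
python3 - <<'E'
from h import *
f,s=grab("side","d2")
# jog increments in stand frame == tool frame: tool x=stand x, tool y=-stand y
p=[(118*np.cos(t),118*np.sin(t)) for t in np.linspace(3*np.pi/4,5*np.pi/4,21)]
print([[round(b[0]-a[0],1),round(-(b[1]-a[1]),1)] for a,b in zip(p,p[1:])])
E
```

```text
[[np.float64(-6.3), np.float64(6.8)], [np.float64(-5.7), np.float64(7.3)], [np.float64(-5.1), np.float64(7.7)], [np.float64(-4.5), np.float64(8.1)], [np.float64(-3.9), np.float64(8.4)], [np.float64(-3.2), np.float64(8.7)], [np.float64(-2.5), np.float64(8.9)], [np.float64(-1.8), np.float64(9.1)], [np.float64(-1.1), np.float64(9.2)], [np.float64(-0.4), np.float64(9.3)], [np.float64(0.4), np.float64(9.3)], [np.float64(1.1), np.float64(9.2)], [np.float64(1.8), np.float64(9.1)], [np.float64(2.5), np.float64(8.9)], [np.float64(3.2), np.float64(8.7)], [np.float64(3.9), np.float64(8.4)], [np.float64(4.5), np.float64(8.1)], [np.float64(5.1), np.float64(7.7)], [np.float64(5.7), np.float64(7.3)], [np.float64(6.3), np.float64(6.8)]]
```

View pics/d2.png

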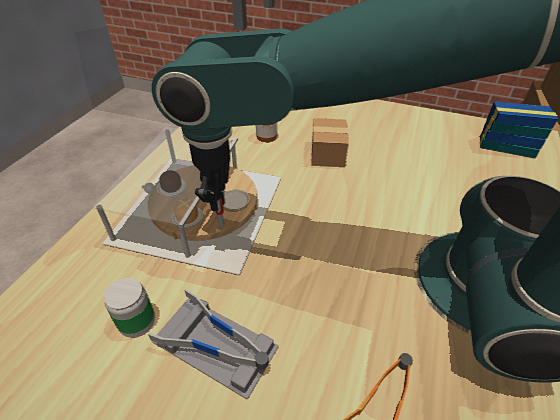

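Emit:
jog_arm --targets '[[[-3.1,3.4,0],[0,0,0],-1],[[-3.2,3.4,0],[0,0,0],-1],[[-2.8,3.6,0],[0,0,0],-1],[[-2.9,3.7,0],[0,0,0],-1],[[-2.5,3.8,0],[0,0,0],-1],[[-2.6,3.9,0],[0,0,0],-1],[[-2.2,4.0,0],[0,0,0],-1],[[-2.3,4.1,0],[0,0,0],-1],[[-1.9,4.2,0],[0,0,0],-1],[[-2.0,4.2,0],[0,0,0],-1],[[-1.6,4.3,0],[0,0,0],-1],[[-1.6,4.4,0],[0,0,0],-1],[[-1.2,4.4,0],[0,0,0],-1],[[-1.3,4.5,0],[0,0,0],-1],[[-0.9,4.5,0],[0,0,0],-1],[[-0.9,4.6,0],[0,0,0],-1],[[-0.5,4.6,0],[0,0,0],-1],[[-0.6,4.6,0],[0,0,0],-1],[[-0.2,4.6,0],[0,0,0],-1],[[-0.2,4.7,0],[0,0,0],-1]]'

```text
time: 5.0
tcp_pos: [555.7, 3.3, 106.1]
orientation: [[0.997, 0.083, 0.001], [0.083, -0.997, 0.0], [0.001, -0.0, -1.0]]
force: [-0.7, 2.2, 7.7]
gripper_width: 0.199
```

```bash
python3 - <<'E'
from h import *
f,s=grab("wrist","w3")
E
```

```text
(no output)
```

View pics/w3.png

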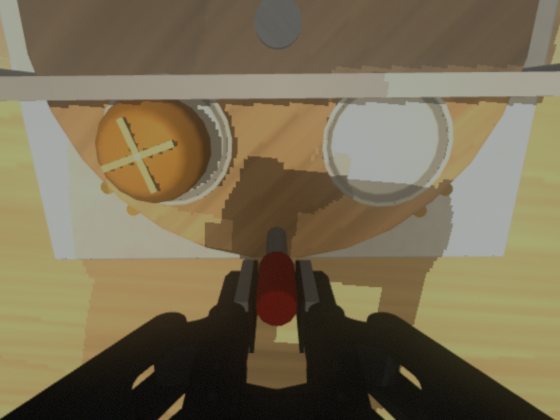

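Emit:
jog_arm --targets '[[[0.2,4.7,0],[0,0,0],-1],[[0.2,4.6,0],[0,0,0],-1],[[0.5,4.6,0],[0,0,0],-1],[[0.6,4.6,0],[0,0,0],-1],[[0.9,4.6,0],[0,0,0],-1],[[0.9,4.5,0],[0,0,0],-1],[[1.2,4.5,0],[0,0,0],-1],[[1.3,4.4,0],[0,0,0],-1],[[1.6,4.4,0],[0,0,0],-1],[[1.6,4.3,0],[0,0,0],-1],[[1.9,4.2,0],[0,0,0],-1],[[2.0,4.2,0],[0,0,0],-1],[[2.2,4.1,0],[0,0,0],-1],[[2.3,4.0,0],[0,0,0],-1],[[2.5,3.9,0],[0,0,0],-1],[[2.6,3.8,0],[0,0,0],-1],[[2.8,3.7,0],[0,0,0],-1],[[2.9,3.6,0],[0,0,0],-1],[[3.1,3.4,0],[0,0,0],-1],[[3.2,3.4,0],[0,0,0],-1]]'

```text
time: 7.05
tcp_pos: [596.9, -77.3, 105.2]
orientation: [[0.997, 0.083, -0.0], [0.083, -0.997, -0.0], [-0.0, 0.0, -1.0]]
force: [-1.8, 1.2, 5.1]
gripper_width: 0.2
```

Emit:
jog_arm --targets '[[[0,0,0],[0,0,0],-1],[[0,0,0],[0,0,0],-1],[[0,0,0],[0,0,0],-0.2],[[0,0,0],[0,0,0],0],[[0,0,0],[0,0,0],0],[[0,0,0],[0,0,0],0],[[0,0,-30],[0,0,0],0],[[0,0,-30],[0,0,0],0],[[0,0,-30],[0,0,0],0],[[0,0,-30],[0,0,0],0],[[0,0,-20],[0,0,0],0.5],[[0,0,0],[0,0,0],1]]'

```text
time: 8.25
tcp_pos: [597.5, -77.0, 248.6]
orientation: [[0.997, 0.083, 0.004], [0.083, -0.997, -0.001], [0.004, 0.001, -1.0]]
force: [0.2, 0.1, -0.2]
gripper_width: 0.827
```

```bash
python3 - <<'E'
from h import *
f,s=grab("wrist","w4")
f,s=grab("side","d4")
print(blobs(f,(0,170,80),(6,255,255),8))
E
```

```text
[([241, 155, 6, 15, 45], [244.0, 161.8])]
```

View pics/w4.png

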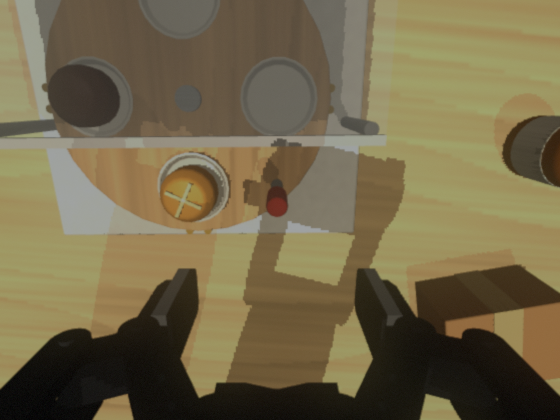

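View pics/d4.png

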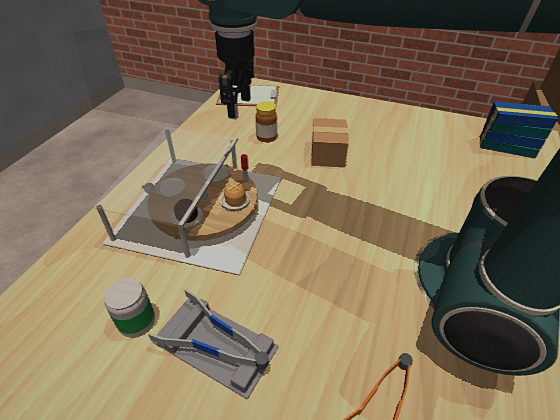

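```bash
python3 - <<'E'
from h import *
F={n:pickle.load(open(n+"0.pkl","rb")) for n in ["scene","side"]}
t=lambda a,b: tri([(F["scene"],a,None),(F["side"],b,None)]).round(1)
print("hinge",t((394.4,225),(262.4,358.2)))
print("padR",t((380.1,243.1),(220.7,324.4)),"padL",t((398.5,246.5),(205,347.4)))
print("pads z45",ray(F["side"],[(220.7,324.4),(205,347.4)],45).round(1), ray(F["scene"],[(380.1,243.1),(398.5,246.5)],45).round(1))
print("can top", ray(F["side"],[(80+165/3.8,270+90/3.8)],100).round(1),ray(F["scene"],[(340+275/5,210+320/5)],100).round(1))
f,s=pickle.load(open("w4.pkl","rb"))
print("dish front",ray(f,[(194,188)],60,s).round(1),"cross",ray(f,[(184,200)],100,s),"post top",ray(f,[(277,206)],130,s).round(1))
print("bun", ray(f,[(83,95)],90,s), ray(f,[(90,98)],60,s))
E
```

```text
hinge [374.8 348.8  49.9]
padR [470.6 313.2  47.9] padL [475.8 362.4  48.7]
pads z45 [[471.8 312.8  45. ]
 [477.4 362.4  45. ]] [[466.  312.7  45. ]
 [469.9 361.6  45. ]]
can top [[643.  344.9 100. ]] [[649.1 344.8 100. ]]
dish front [[587.6   4.9  60. ]] cross [[586.601041     4.55511335 100.        ]] post top [[596.9 -76.9 130. ]]
bun [[667.81352398  91.05463092  90.        ]] [[664.93114444 100.8976523   60.        ]]
```

Emit:
jog_arm --targets '[[[-7.3,-30.5,0],[0,0,0],1],[[-7.3,-30.5,0],[0,0,0],1],[[-7.3,-30.5,0],[0,0,0],1],[[-7.3,-30.5,0],[0,0,0],1],[[-7.3,-30.5,0],[0,0,0],1],[[-7.3,-30.5,0],[0,0,0],1],[[-7.3,-30.5,0],[0,0,0],1],[[-7.3,-30.5,0],[0,0,0],1],[[-7.3,-30.5,0],[0,0,0],1],[[-7.3,-30.5,0],[0,0,0],1],[[-7.3,-30.5,0],[0,0,0],1],[[-7.3,-30.5,0],[0,0,0],1],[[-7.3,-30.5,0],[0,0,0],1],[[-7.3,-30.5,0],[0,0,0],1],[[0,0,0],[0,0,0.097],1],[[0,0,0],[0,0,0.097],1],[[0,0,0],[0,0,0],1],[[0,0,0],[0,0,0],1]]'

```text
time: 10.15
tcp_pos: [459.5, 339.9, 244.3]
orientation: [[0.994, -0.108, -0.001], [-0.108, -0.994, -0.001], [-0.001, 0.001, -1.0]]
force: [0.4, -0.4, 0.7]
gripper_width: 1.001
```

```bash
python3 - <<'E'
from h import *
f,s=grab("wrist","w5");print(s["joint_positions"].round(2))
print(blobs(f,(105,120,40),(125,255,255),8))
E
```

```text
[ 0.59 -0.11  1.65 -0.    1.61  2.27]
[([247, 141, 8, 33, 144], [250.7, 156.9]), ([303, 141, 6, 9, 31], [304.8, 145.6]), ([297, 153, 9, 40, 125], [301.0, 174.8])]
```

View pics/w5.png

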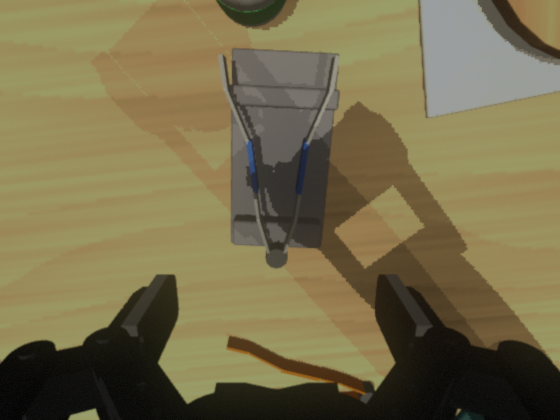

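```bash
python3 - <<'E'
from h import *
f,s=pickle.load(open("w5.pkl","rb"))
R=s["orientation"];p=s["tcp_pos"]
pts=ray(f,[(276,257),(223,57),(335,58),(249,141),(256,191),(306,141),(298,193)],52,s)
for n,q in zip("hinge tipL tipR padLf padLb padRf padRb".split(),pts): print(n,q.round(1),(R.T@(q-p)).round(1))
cv2.imwrite("pics/w5z.png",cv2.resize(f["pixels"][40:280,200:360],None,fx=2.5*1,fy=2.5))
E
```

```text
hinge [378.6 349.8  52. ] [-81.2  -1.2 192.3]
tipL [579.6 375.6  52. ] [115.8 -48.6 192.1]
tipR [567.9 275.8  52. ] [114.9  51.8 192.2]
padLf [503.5 362.3  52. ] [ 41.5 -27.1 192.2]
padLb [453.5 361.9  52. ] [ -8.1 -21.3 192.3]
padRf [497.5 307.7  52. ] [ 41.5  27.7 192.2]
padRb [446.8 320.   52. ] [-10.2  21.  192.3]
```

View pics/w5z.png

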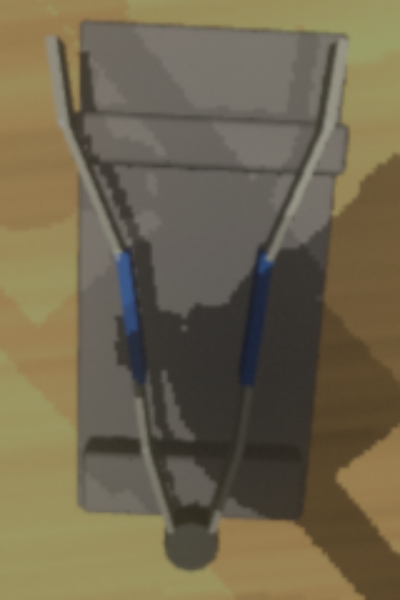

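Emit:
jog_arm --targets '[[[16,0,0],[0,0,0.014],1],[[0,0,40],[0,0,0],1],[[0,0,40],[0,0,0],1],[[0,0,40],[0,0,0],1],[[0,0,25],[0,0,0],1],[[0,0,0],[0,0,0],1],[[0,0,0],[0,0,0],1]]'

```text
time: 10.9
tcp_pos: [476.3, 338.3, 101.0]
orientation: [[0.992, -0.125, 0.0], [-0.125, -0.992, -0.0], [0.0, 0.0, -1.0]]
force: [0.4, 0.5, 0.4]
gripper_width: 1.0
```

```bash
python3 - <<'E'
from h import *
f,s=grab("wrist","w6")
f,s=grab("side","d6")
E
```

```text
(no output)
```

View pics/w6.png

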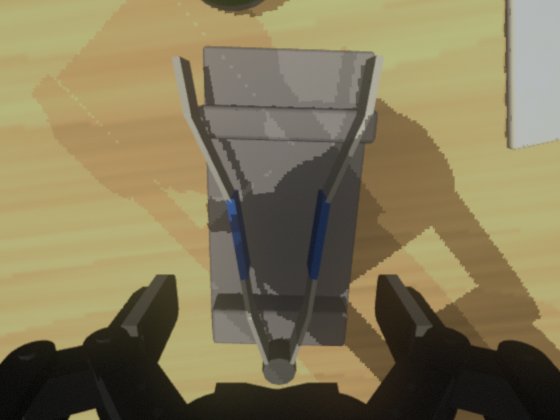

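View pics/d6.png

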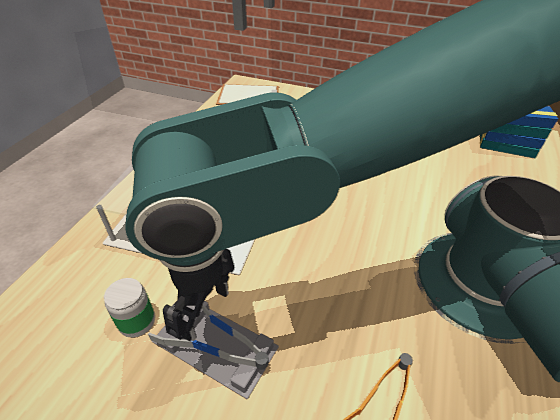

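```bash
python3 - <<'E'
from h import *
f,s=pickle.load(open("w6.pkl","rb"))
R=s["orientation"];p=s["tcp_pos"]
pts=ray(f,[(280,361),(182,58),(377,57),(234,199),(246,278),(325,199),(314,278)],52,s)
for n,q in zip("hinge tipL tipR padLf padLb padRf padRb".split(),pts): print(n,q.round(1),(R.T@(q-p)).round(1))
E
```

```text
hinge [386.  347.9  52. ] [-90.8   1.7  49. ]
tipL [581.1 374.6  52. ] [ 99.5 -49.1  49. ]
tipR [569.1 275.3  52. ] [99.9 50.9 49. ]
padLf [503.6 360.3  52. ] [ 24.3 -25.3  49. ]
padLb [451.8 361.3  52. ] [-27.1 -19.8  49. ]
padRf [497.  307.9  52. ] [24.3 27.5 49. ]
padRb [446.5 319.   52. ] [-27.1  22.8  49. ]
```

Emit:
jog_arm --targets '[[[-2,1,20],[0,0,0],1],[[0,0,20],[0,0,0],1],[[0,0,20],[0,0,0],1],[[0,0,20],[0,0,0],1],[[0,0,0],[0,0,0],1],[[0,0,0],[0,0,0],0.4],[[0,0,0],[0,0,0],0.2],[[0,0,0],[0,0,0],0.1],[[0,0,0],[0,0,0],0.08],[[0,0,0],[0,0,0],0.08],[[0,0,0],[0,0,0],0.08],[[0,0,0],[0,0,0],0.08]]' --grip_force 20

```text
time: 12.2
tcp_pos: [474.7, 338.4, 22.8]
orientation: [[0.992, -0.125, 0.003], [-0.125, -0.992, 0.002], [0.003, -0.002, -1.0]]
force: [-0.3, -0.1, 8.4]
gripper_width: 0.541
```

```bash
python3 - <<'E'
from h import *
f,s=grab("wrist","w7")
E
```

```text
(no output)
```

View pics/w7.png

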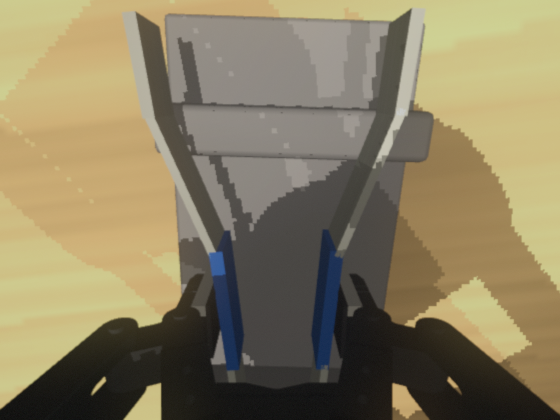

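Emit:
jog_arm --targets '[[[0,0,-3],[0,0,0],0.08],[[0,0,-5],[0,0,0],0.08],[[0,0,-8],[0,0,0],0.08],[[0,0,-10],[0,0,0],0.08],[[0,0,-12],[0,0,0],0.08],[[0,0,-12],[0,0,0],0.08],[[0,0,0],[0,0,0],0.08],[[0,0,0],[0,0,0],0.08],[[0,0,0],[0,0,0],0.08]]'

```text
time: 13.15
tcp_pos: [473.2, 337.5, 69.7]
orientation: [[0.992, -0.125, -0.001], [-0.125, -0.992, -0.0], [-0.001, 0.0, -1.0]]
force: [0.4, -0.4, -1.2]
gripper_width: 0.542
```

```bash
python3 - <<'E'
from h import *
f,s=grab("wrist","w8")
f,s=grab("side","d8")
cv2.imwrite("pics/d8z.png",cv2.resize(f["pixels"][240:400,80:290],None,fx=3.5,fy=3.5))
E
```

```text
(no output)
```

View pics/w8.png

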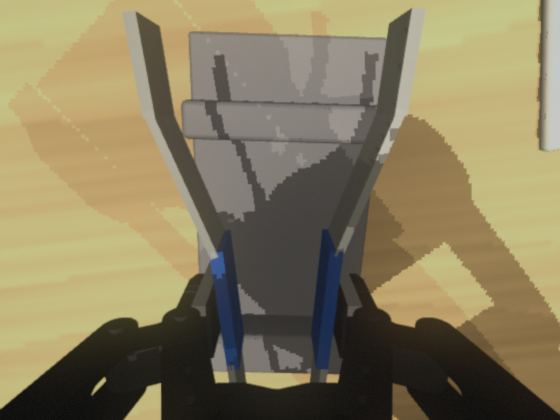

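View pics/d8z.png

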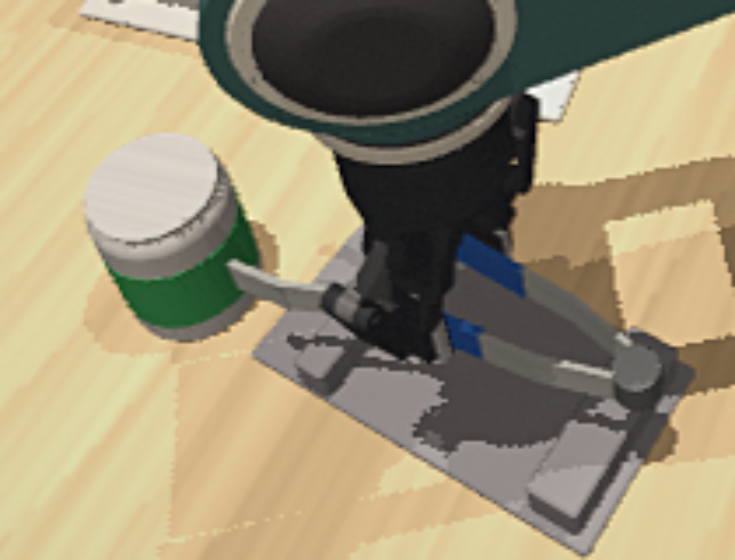

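```bash
python3 - <<'E'
from h import *
f,s=pickle.load(open("w8.pkl","rb"))
R=s["orientation"];p=s["tcp_pos"]
z=p[2]+18+11
pts=ray(f,[(127,14),(138,11),(412,9),(425,12),(150,118),(405,115)],z,s)
for q in pts: print((R.T@(q-p)).round(1))
E
```

```text
[102.9 -44.4 -29.1]
[103.7 -41.1 -29.1]
[104.2  38.9 -29. ]
[103.4  42.8 -29. ]
[ 73.5 -41.  -29.1]
[ 74.4  40.3 -29. ]
```

Emit:
jog_arm --targets '[[[0,0,-10],[0,0,0],0.08],[[0,0,-20],[0,0,0],0.08],[[0,0,-20],[0,0,0],0.08],[[0,0,-20],[0,0,0],0.08],[[2,10,-10],[0,0,0],0.08],[[4,20,0],[0,0,0],0.08],[[4,20,0],[0,0,0],0.08],[[4,20,0],[0,0,0],0.08],[[4,20,0],[0,0,0],0.08],[[4,20,0],[0,0,0],0.08],[[4,20,0],[0,0,0],0.08],[[4,20,0],[0,0,0],0.08],[[4,20,0],[0,0,0],0.08],[[4,20,0],[0,0,0],0.08],[[4,20,0],[0,0,0],0.08],[[4,20,0],[0,0,0],0.08],[[4,20,0],[0,0,0],0.08],[[4,20,0],[0,0,0],0.08],[[4,20,0],[0,0,0],0.08],[[4,20,0],[0,0,0],0.08]]'

```text
time: 15.25
tcp_pos: [495.8, 21.0, 150.2]
orientation: [[0.992, -0.125, -0.0], [-0.125, -0.992, -0.0], [-0.0, 0.0, -1.0]]
force: [1.1, -0.1, -0.9]
gripper_width: 0.545
```

Emit:
jog_arm --targets '[[[4,16,0],[0,0,0],0.08],[[1.5,8.8,0],[0,0,0],0.08],[[0,0,0],[0,0,-0.04],0.08],[[0,0,0],[0,0,-0.064],0.08],[[0,0,0],[0,0,-0.064],0.08],[[0,0,0],[0,0,-0.04],0.08],[[0,0,0],[0,0,0],0.08],[[0,0,0],[0,0,0],0.08],[[0,0,0],[0,0,0],0.08]]'

```text
time: 16.15
tcp_pos: [498.5, -3.0, 150.3]
orientation: [[0.997, 0.082, -0.0], [0.082, -0.997, -0.0], [-0.0, -0.0, -1.0]]
force: [0.0, 1.4, -1.5]
gripper_width: 0.541
```

```bash
python3 - <<'E'
from h import *
f,s=grab("wrist","w9")
f,s=grab("side","d9")
E
```

```text
(no output)
```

View pics/w9.png

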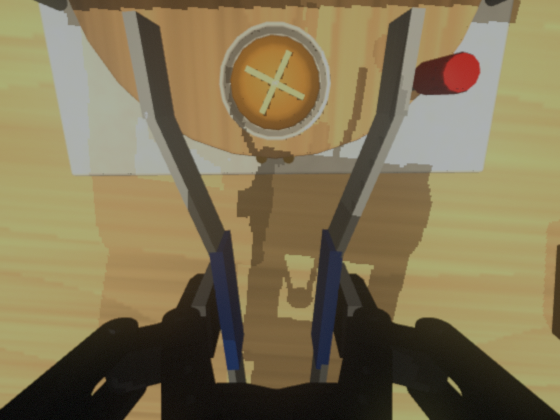

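View pics/d9.png

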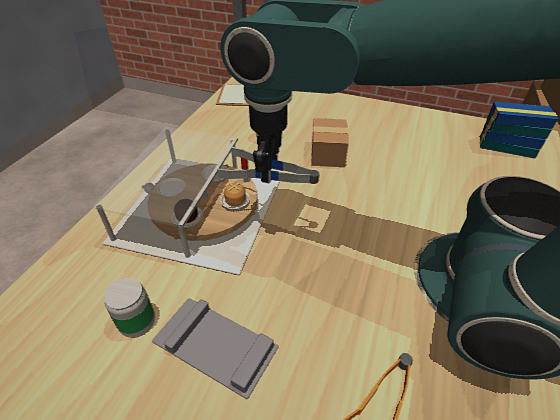

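```bash
python3 - <<'E'
from h import *
f,s=pickle.load(open("w9.pkl","rb"))
R=s["orientation"];p=s["tcp_pos"]
for n,px,z in [("dish",(276,81),60),("cross",(275,82),100),("roll",(275,83),85),("post",(460,72),130)]:
    q=ray(f,[px],z,s)[0];print(n,q.round(1),(R.T@(q-p)).round(1))
print(blobs(f,(8,170,60),(18,255,255),300))
E
```

```text
dish [588.8   5.3  60. ] [90.7 -0.9 90.3]
cross [586.3   5.6 100. ] [88.2 -1.4 50.3]
roll [586.4   5.7  85. ] [88.3 -1.5 65.3]
post [595.6 -75.6 130. ] [90.8 80.3 20.3]
[([231, 36, 84, 89, 2976], [270.6, 77.4])]
```

Emit:
jog_arm --targets '[[[0,0,8],[0,0,0],0.08],[[0,0,15],[0,0,0],0.08],[[0,0,15],[0,0,0],0.08],[[0,0,15],[0,0,0],0.08],[[0,0,15],[0,0,0],0.08],[[0,0,10],[0,0,0],0.08],[[0,0,8],[0,0,0],0.08],[[0,0,4],[0,0,0],0.08],[[0,0,0],[0,0,0],0.08],[[0,0,0],[0,0,0],0.08]]'

```text
time: 17.25
tcp_pos: [498.9, -3.0, 60.8]
orientation: [[0.997, 0.083, 0.001], [0.083, -0.997, -0.0], [0.001, 0.0, -1.0]]
force: [-0.8, 0.2, -0.6]
gripper_width: 0.539
```

```bash
python3 - <<'E'
from h import *
f,s=grab("wrist","w10")
f,s=grab("side","d10")
cv2.imwrite("pics/d10z.png",cv2.resize(f["pixels"][130:270,130:330],None,fx=4,fy=4))
E
```

```text
(no output)
```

View pics/w10.png

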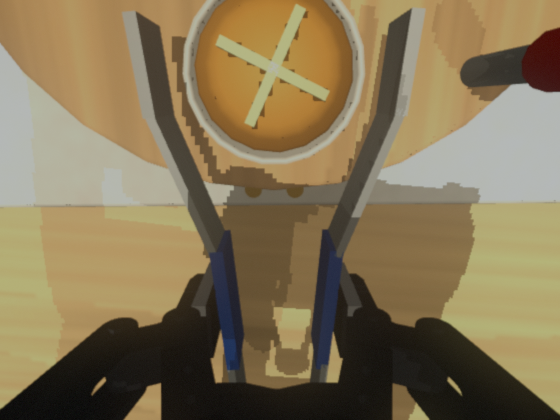

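View pics/d10z.png

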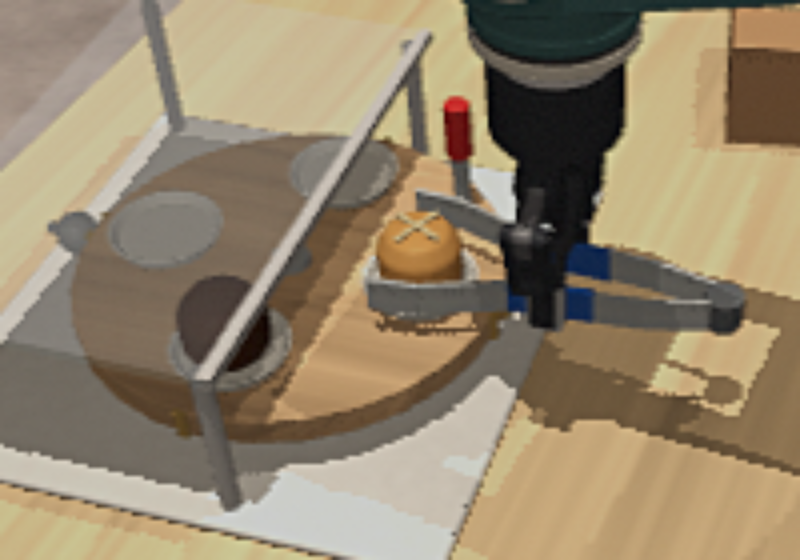

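Emit:
jog_arm --targets '[[[0,0,0],[0,0,0],0],[[0,0,0],[0,0,0],-0.1],[[0,0,0],[0,0,0],-0.2],[[0,0,0],[0,0,0],-0.3],[[0,0,0],[0,0,0],-0.5],[[0,0,0],[0,0,0],-1],[[0,0,0],[0,0,0],-1],[[0,0,0],[0,0,0],-1],[[0,0,0],[0,0,0],-1],[[0,0,0],[0,0,0],-1],[[0,0,0],[0,0,0],-1]]' --grip_force 28

```text
time: 18.45
tcp_pos: [498.6, -3.0, 60.3]
orientation: [[0.997, 0.083, 0.0], [0.083, -0.997, -0.0], [0.0, 0.0, -1.0]]
force: [-0.1, 1.4, -0.4]
gripper_width: 0.351
```

```bash
python3 - <<'E'
from h import *
f,s=grab("wrist","w11")
f,s=grab("side","d11")
cv2.imwrite("pics/d11z.png",cv2.resize(f["pixels"][130:270,130:330],None,fx=4,fy=4))
E
```

```text
(no output)
```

View pics/w11.png

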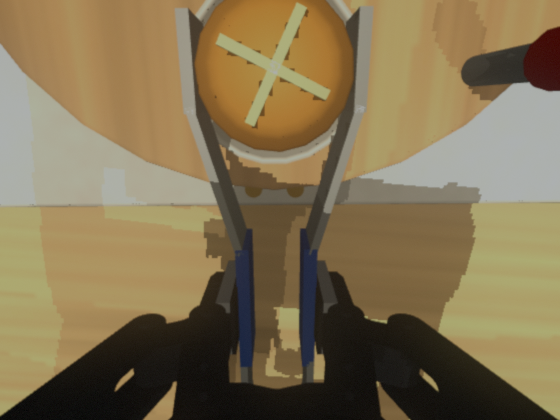

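View pics/d11z.png

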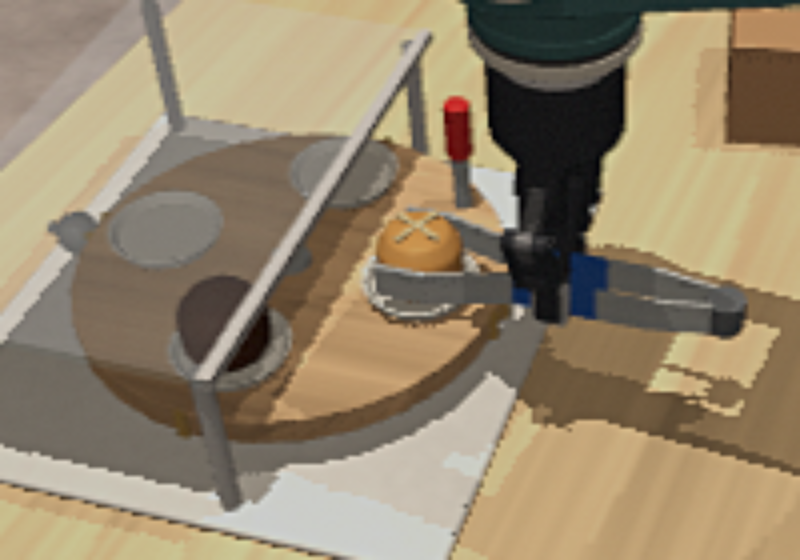

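Emit:
jog_arm --targets '[[[0,0,-2],[0,0,0],-1],[[0,0,-4],[0,0,0],-1],[[0,0,-6],[0,0,0],-1],[[0,0,-9],[0,0,0],-1],[[0,0,-10],[0,0,0],-1],[[0,0,-10],[0,0,0],-1],[[0,0,-10],[0,0,0],-1],[[0,0,-10],[0,0,0],-1],[[0,0,-10],[0,0,0],-1],[[0,0,-10],[0,0,0],-1],[[0,0,-8],[0,0,0],-1],[[0,0,-4],[0,0,0],-1],[[0,0,-2],[0,0,0],-1],[[0,0,0],[0,0,0],-1],[[0,0,0],[0,0,0],-1],[[0,0,0],[0,0,0],-1],[[0,0,0],[0,0,0],-1]]'

```text
time: 20.25
tcp_pos: [498.5, -3.0, 155.0]
orientation: [[0.997, 0.083, -0.0], [0.083, -0.997, 0.0], [-0.0, -0.0, -1.0]]
force: [1.1, -0.5, -2.9]
gripper_width: 0.351
```

```bash
python3 - <<'E'
from h import *
f,s=grab("wrist","w12")
g,s=grab("side","d12")
h,s=grab("scene","s12")
cv2.imwrite("pics/c12.png",np.hstack([cv2.resize(f["pixels"],(400,300)),cv2.resize(g["pixels"][110:270,120:333],(400,300))]))
cv2.imwrite("pics/s12z.png",h["pixels"])
E
```

```text
(no output)
```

View pics/c12.png

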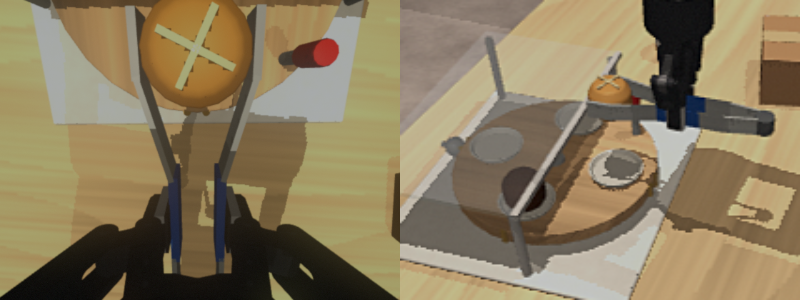

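View pics/s12z.png

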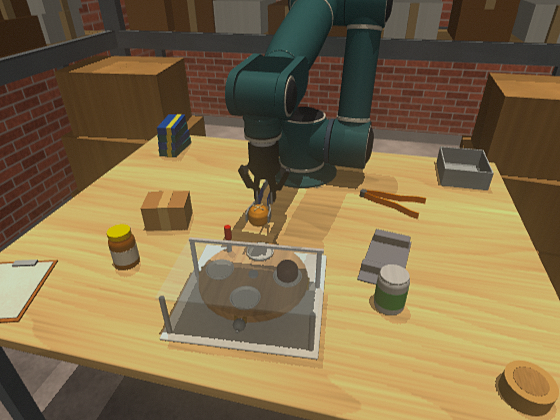

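```bash
python3 - <<'E'
from h import *
s,f=pickle.load(open("s12.pkl","rb")),pickle.load(open("d12.pkl","rb"))
print(tri([(s[0],(259,214.5),None),(f[0],(120+607*0.5325-213.0,110+88*.5325),None)]).round(0))
print(telemetry.state()["qd"].round(4)); print(robot.job_done())
E
```

```text
[591.   5. 178.]
[-0.0006 -0.0007  0.0014 -0.0013 -0.0006 -0.0005]
the job is handed in; nothing more can be done
None
```

I turned the table one click anticlockwise, closed the tongs on the golden roll and lifted it clear of the cover. I then handed the job in at about 20 s of the 58 s allowed. `job_done()` gives no verdict, so what follows rests on my own checks.

**Turntable:** I gripped the red post and moved it a quarter circle. Afterwards the post top measured (597, -77) mm, where one click should put it, and the roll's dish was within about 2 mm of `serving_bay`.

**Tongs and roll:** I lifted the tongs off their rest, lowered them around the roll and closed them with 28 N. The gripper opening of about 30 mm puts the tongs joint near 0.126 rad.

**Last checks:**
- **Height:** the roll sat between the tips, with its centre at 172 mm from the arm pose and about 178 mm from two camera views. Both are above the 144 mm needed.
- **Force:** the wrist read about -2.9 N downward, roughly 1 N more than the tongs (1.3 N) and roll (0.6 N) weigh together. Other readings on this sensor varied by a similar amount.
- **Stillness:** joint speeds were close to zero.
- **Bystanders:** the bun was in its dish, and the carton, jar, can and orange look-alike stood where they began. I judged these by eye in the last pictures.

No check failed. The only disagreement was the 6 mm between the two roll height estimates.

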